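# Put the teaspoon away in the sliding-lid spoon box

### The job

Put the teaspoon that lies on the worktop away in the wooden spoon box. The box's flat lid has nothing to grip: press on top of it just firmly enough to draw it toward you until it is fully open (it is a thin panel, so do not lean hard on it or ram it against its stops), lay the spoon flat on the floor of the box beside the one already in there, lying the same way across the box, and slide the lid fully shut again. Do not shift the box or the other things on the worktop.

Things in the scene. Friction and masses are not known exactly. Their poses are not given: they have to be found in the camera images.
- spoon_box: Loose wooden box, 170 (x) x 200 (y) mm, 1 kg with its lid. Origin: centre of its underside; +x to its back, -x to its front, which faces the robot within 0.3 rad. Walls 10 mm thick, inside 150 x 180 mm, inner floor 8 mm up. Such boxes differ in height: the rim of back and sides stands anywhere from 47 to 65 mm above the worktop, and no reading tells it. The front wall ends under the lid.
- lid (a joint): Travel of the flat lid out of the box along the box's -x, m: 0 shut against the back, 0.12 fully open at its stop. It runs in grooves of the side walls with about 3 N of friction either way (and 8 N per m/s), stays where it is left and gives 1 mm downward at 15 N. Fingertips that press with less than about 10 N slip on it.
- box_floor (a point): Centre of the box's inner floor, 8 mm above the box's origin. The lid above is a plain wooden panel, 163.5 (x) x 188 (y) x 5 mm, no knob or recess, its face 6.5 mm below the rim (40.5 to 58.5 mm above the worktop). Shut, its front edge is flush with the box front and its middle 3 mm to the -x of the box's centre; fully open, its back edge is 41.5 mm to the -x of the centre.
- loose_spoon: Steel teaspoon, 139 x 30 x 10 mm, 20 g, lying on the worktop to the right of the box. Origin: underside, mid-length; x runs along the spoon toward its bowl, y across it. Pinch it across the middle, where it is 25 mm wide with narrow flanks that are widest 5 mm above what it lies on: fingertips closing higher than that slip off over it.
- box_spoon: The like teaspoon already lying in the box near its back wall, lengthwise across the box (along the box's y). Origin and axes as for the loose one.
- cup_a: White espresso cup, 64 x 87 x 50 mm, at the back right. A bystander.
- cup_b: White espresso cup on a cork coaster, far right. A bystander.
- salt: Salt shaker, 44 mm across, 90 mm high, at the back edge. A bystander.
- kitchen_timer: Kitchen timer, 63 mm across, 49 mm high, on the left. A bystander.
- tea_tin: Square tea tin, 73 x 70 x 109 mm, on the left. A bystander.
- pepper_mill: Pepper mill, 58 mm across, 150 mm high, on the left. A bystander.
- vanilla_drops: Small dropper bottle, 33 mm across, 102 mm high, on the left. A bystander.
- spice_1: Spice jar, 46 mm across, 106 mm high, at the back left. A bystander.
Not all that is in view belongs to the job. Of the things like the loose_spoon, leave any that is black or blue; of the rest the larger one is meant.

How it is judged:
On the way, in this order (a step that is already met when the one before it is completed fails the run):
1. the lid is drawn fully open, the loose spoon still outside (value of joint lid above 0.105 m and horizontal distance between loose_spoon and spoon_box above 0.12 m), for 0.2 s.
2. the spoon lies flat on the floor of the open box, let go (x of loose_spoon in the frame of spoon_box between -0.062 and 0.062 m and y of loose_spoon in the frame of spoon_box between -0.03 and 0.03 m and z of loose_spoon in the frame of box_floor below 0.006 m and angle between loose_spoon's own z axis and vertical below 0.12 rad and angle between the x axis of loose_spoon and the y axis of spoon_box, either way round below 0.35 rad and contact force between the fingers and loose_spoon below 0.3 N and value of joint lid above 0.08 m), for 0.2 s.
At the end, for the whole second after the job is handed in: the lid is shut to within 5 mm; both spoons lie flat (within 7 degrees) on the floor of the box, the new one across the box like the other (within 20 degrees); all at rest (value of joint lid below 0.005 m and x of loose_spoon in the frame of spoon_box between -0.062 and 0.062 m and y of loose_spoon in the frame of spoon_box between -0.03 and 0.03 m and z of each of loose_spoon, box_spoon in the frame of box_floor below 0.006 m and angle between each of loose_spoon, box_spoon's own z axis and vertical below 0.12 rad and x of box_spoon in the frame of spoon_box between -0.062 and 0.062 m and y of box_spoon in the frame of spoon_box between -0.03 and 0.03 m and angle between the x axis of loose_spoon and the y axis of spoon_box, either way round below 0.35 rad and linear speed of each of loose_spoon, spoon_box below 0.02 m/s and angle between spoon_box's own z axis and vertical below 0.05 rad); the robot touches nothing.
It fails at once if the box or its lid is pressed or pushed with more than 25 N (contact force between any of the arm, the fingers and spoon_box above 25 N).
It fails at once if the box is shifted more than 30 mm or tipped (distance of spoon_box from where it was at the start of the episode above 0.03 m or angle between spoon_box's own z axis and vertical above 0.12 rad).
It fails at once if another thing on the worktop is shifted more than 30 mm (distance of any of cup_a, cup_b, salt, kitchen_timer, tea_tin, pepper_mill, vanilla_drops, spice_1 from where it was at the start of the episode above 0.03 m).
It also fails if it takes over 72 s, if anything falls off the work surface, if the arm or the gripper's body presses on something with over 40 N, if the wrist force passes 120 N, or if a joint passes its speed limit or range.

### The arm

A 6-joint arm with a two-finger parallel gripper is mounted at the origin on the work surface; the furniture and walls round the work are solid. World frame = base frame: x ahead of the robot, y to its left, z up, the work surface at z = 0. Lengths are in m, angles in rad, forces in N, time in s.
With the tool pointing down it reaches from about 0.3 to 0.775 m from the base axis. Payload 14.6 kg.
Tool frame: the origin (TCP) lies at the very end of the fingers, on their centre line; the grasp point (between the pads) lies 19 mm behind it; z points along the fingers, y is the line along which they close (so a half turn about z gives the same grasp; the last joint's range is limited). The gripper opens to 94 mm and grips with 3 to 60 N. Pads are 16 mm wide; open, the fingers measure 119 mm over their backs; the gripper's body (75 mm by 177 mm) begins 78 mm behind the grasp point.
Start: joints at [-0.067, 0.3, 1.521, -0, 1.321, -0.067], TCP at [0.55, -0, 0.205] pointing down, gripper open.
Joint ranges: [-3.03, 3.03], [-0.79, 2.21], [0.23, 2.52], [-1.04, 4.18], [0, 3.07], [-2.55, 2.55]. Speed limits (rad/s): [2.22, 2.22, 2.57, 3.14, 3.14, 3.14].

### API

Orientations are given as [roll, pitch, yaw] about the fixed x, y, z axes, in that order (R = Rz(yaw) Ry(pitch) Rx(roll)).
In Python, from station import ctrl gives the robot as it stands.
- The arm moves only by the tool move_arm, never from a script. Its argument "increments" is a list of rows, each a list of 7 numbers: the opening, from 0 (shut) to 1 (fully open), then the shift along the tool's x, y, z in units of 50 mm (1.0 is 50 mm), then the turn, a rotation vector about the tool's x, y, z in rad. In form: [[claw, tx, ty, tz, rx, ry, rz], ...]. A call has 1 to 20 rows; each row shifts and turns the commanded pose from where the row before left it, along the tool's axes as they then stand; what a row does not reach is not made up. A row lasts 1/10 s, in which the tool goes at most 50 mm and 8.59 degrees, less where a joint would pass 70% of its speed; a pose out of reach is approached as far as the arm can. A call is refused whole if a number of a shift passes 1 or a number of a turn 0.15, either way. A call with a gripper value outside its range is refused whole. The fingers move at their own pace and stop on an object; "force" is the grip in N (left out, the last holds). Time passes only in rows, so rows that do not move let the fingers close. It gives the time, the measured TCP pose, the force, the opening and the grip force at its end, in the units of the state.
- ctrl.get_obs(): the state, without advancing time (a new reading comes with each control period).
- ctrl.camera(name): name is "scene" or "side" or "wrist"; returns a dict with "color" (400x640x3 uint8, blue, green, red), "K" (3x3 intrinsics, pixels), "distortion" ([k1, k2, p1, p2, k3] as OpenCV has them; the pictures are not rectified), "pose" (4x4, takes a point from camera to world coordinates); the wrist camera has in their place "tool_from_camera" (4x4, takes a point from camera to tool coordinates, whose origin is the TCP and whose axes are the flange's). Camera axes: x right, y down, z forward; pixel columns grow to the right and rows downward; lengths in m; the calibration is good to about 2 mm. A picture is of the moment at which its call begins: read the wrist's pose just before it. There is no depth.
- ctrl.hand_in(): hands the job in; it is judged then, once.
Trained networks look in a picture, given as the dict that the camera call returned (one of the last four; its "shot" number tells which), for a name from the list of things; names that differ only in an ending like _2 or _b are one class to them, and where a whole thing is asked for, a point or a joint stands for the part that bears it (a point fixed in the world has none). Each returns a list of dicts, best first, with "conf" (0 to 1); they miss things now and then, are a little off and sometimes report something else, mostly with a low value. They report only what shows in the picture. A call takes as long as a camera call. They do not tell look-alikes from the thing itself.
- ctrl.cut_out(name, picture): "mask" (400x640 bool, what is visible of it) and "centre" ([row, column] in pixels, amid what is visible of it).
The state is a dict: "time_s": time; "qpos": joint angles; "joint_vel": joint speeds; "tau": joint torques, N m; "ee_pos": TCP position; "eef_rot": TCP orientation; "force": force on the tool from outside, world axes, zero at the start; "moment": the same for the moment, N m; "grip_width": finger opening in m; "grip_force": force on a finger pad.
Only numpy, scipy, OpenCV 4.12 (cv2) and the standard library are available. Lean on these libraries where they do the work, as an engineer would, in place of code of your own. Each camera call takes 0.05 s, during which the arm holds its last target. There are 200 camera calls.

## Working session

There is one attempt and no reset: what is moved stays moved. The work goes in short steps, Python scripts to look and compute and a tool call to move; the robot and the scene stay as the last step left them, time stands still between calls to the robot, and variables do not carry over. Pictures are saved under pics/ and viewed, at most 10 in all, crops included, and the job is handed in when it is done.

Besides the shell and the picture viewer there is one more tool, called after "Request:" as name(argument=value, ...) on one line, values as JSON. move_arm: Moves the arm, as the interface text tells. Its arguments: {"type":"object","properties":{"increments":{"type":"array","items":{"type":"array","items":{"type":"number"}}},"force":{"type":"number"}},"required":["increments"]}

```bash
mkdir -p pics; cat > h.py <<'E'
import numpy as np, cv2
from station import ctrl
def ray(p,uv):
    q=cv2.undistortPoints(np.array([[uv]],float),p['K'],np.array(p['distortion'],float))[0,0]
    T=np.array(p['pose']); return T[:3,3], T[:3,:3]@np.array([q[0],q[1],1])
def onz(p,uv,z):
    o,d=ray(p,uv); return o+d*(z-o[2])/d[2]
def proj(p,X):
    T=np.linalg.inv(np.array(p['pose'])); 
    return cv2.projectPoints(np.atleast_2d(np.array(X,float)),cv2.Rodrigues(T[:3,:3])[0],T[:3,3],np.array(p['K'],float),np.array(p['distortion'],float))[0][:,0]
def wrist():
    from scipy.spatial.transform import Rotation as R
    o=ctrl.get_obs(); p=dict(ctrl.camera('wrist'))
    T=np.eye(4); T[:3,:3]=R.from_euler('xyz',o['eef_rot']).as_matrix(); T[:3,3]=o['ee_pos']
    p['pose']=T@np.array(p['tool_from_camera']); return p
E
python3 - <<'E'
from h import *
print(ctrl.get_obs())
for n in ['scene','side','wrist']:
    p=wrist() if n=='wrist' else ctrl.camera(n)
    cv2.imwrite(f'pics/{n}0.png',p['color']); print(n,np.round(p['pose'],3).tolist())
    for name in ['loose_spoon','spoon_box']:
        for r in ctrl.cut_out(name,p):
            m=r['mask'].astype(np.uint8); print(name,round(r['conf'],2),np.round(r['centre']),m.sum(), cv2.minAreaRect(np.argwhere(m)[:,::-1].astype(np.float32)), np.round(onz(p,r['centre'][::-1],0.005),3))
E
```

```text
{'time_s': 0.0, 'qpos': array([-6.65863569e-02,  3.00495982e-01,  1.52156282e+00, -2.12411584e-05,
        1.32071743e+00, -6.66295519e-02]), 'joint_vel': array([ 7.80901338e-05,  5.37849861e-04,  8.42034309e-04, -3.03124536e-04,
        1.28094252e-04, -7.03331594e-05]), 'tau': array([-1.53750298e-03, -5.31805658e+01, -3.52735734e+01,  7.07558286e-02,
        2.43994006e-02, -4.79655944e-05]), 'ee_pos': array([5.49739026e-01, 1.63912215e-05, 2.04880414e-01]), 'eef_rot': array([-3.14041033e+00, -5.82743268e-05,  1.57084476e+00]), 'force': array([-0.56073975,  0.24694984,  0.13232928]), 'moment': array([ 0.02270187, -0.0034074 , -0.03452291]), 'grip_force': 0.0, 'grip_width': 0.09398600617093128}
scene [[0.422, -0.475, 0.772, -0.523], [-0.906, -0.202, 0.371, -0.49], [-0.02, -0.857, -0.515, 0.716], [0.0, 0.0, 0.0, 1.0]]
loose_spoon 0.79 [309. 398.] 194 ((389.28955078125, 310.101318359375), (7.174642086029053, 44.349300384521484), 64.29004669189453) [ 0.21  -0.318  0.005]
loose_spoon 0.78 [228. 411.] 240 ((415.881103515625, 235.2339630126953), (42.570648193359375, 9.46014404296875), 47.
[... 1340 characters left out ...]
.001, 0.551], [0.001, -0.963, -0.268, 0.077], [0.001, 0.268, -0.963, 0.384], [0.0, 0.0, 0.0, 1.0]]
loose_spoon 0.9 [378. 262.] 582 ((259.7641906738281, 379.3606262207031), (15.89074420928955, 79.71623229980469), 57.14427947998047) [ 0.476 -0.28   0.005]
loose_spoon 0.63 [248. 133.] 1486 ((137.0, 241.50001525878906), (24.748737335205078, 106.77310943603516), 45.0) [ 0.329 -0.088  0.005]
loose_spoon 0.46 [136. 362.] 36164 ((365.90179443359375, 143.3021240234375), (207.84544372558594, 190.62754821777344), 76.47684478759766) [0.601 0.046 0.005]
spoon_box 0.81 [138. 360.] 35949 ((366.0852966308594, 143.61697387695312), (207.8188934326172, 190.1592559814453), 76.41703796386719) [0.599 0.044 0.005]
```

```bash
python3 - <<'E'
import cv2,numpy as np
a=cv2.imread('pics/side0.png'); b=a[210:370,240:460]
cv2.imwrite('pics/sidecrop.png',cv2.resize(b,None,fx=3.6,fy=3.6,interpolation=cv2.INTER_CUBIC))
E
```

```text
(no output)
```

View pics/scene0.png

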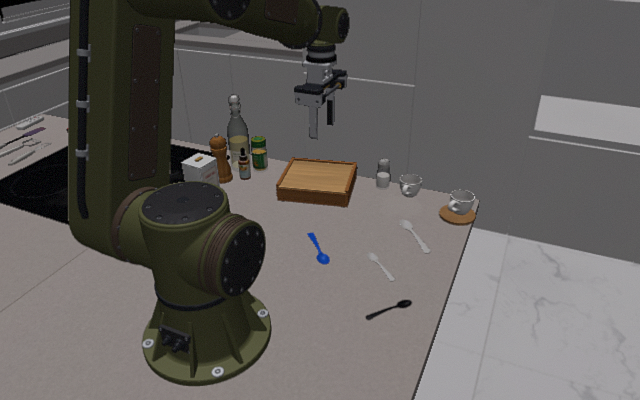

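View pics/sidecrop.png

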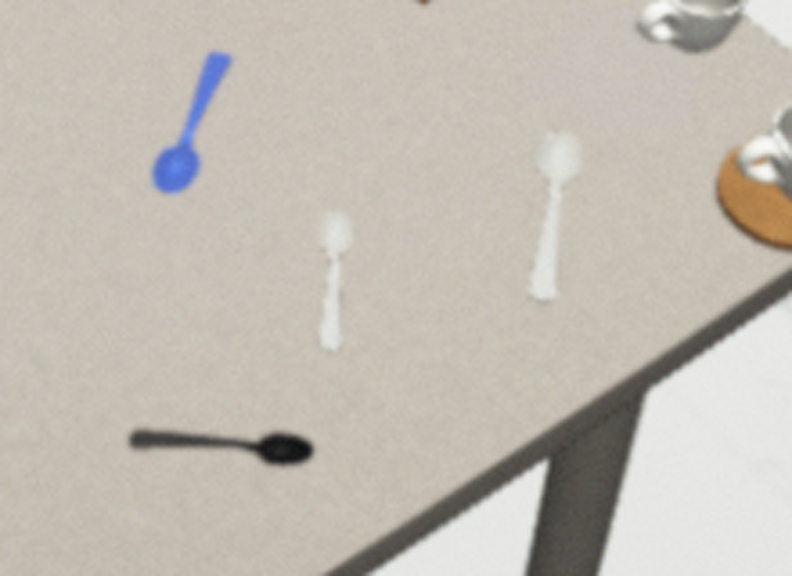

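View pics/wrist0.png

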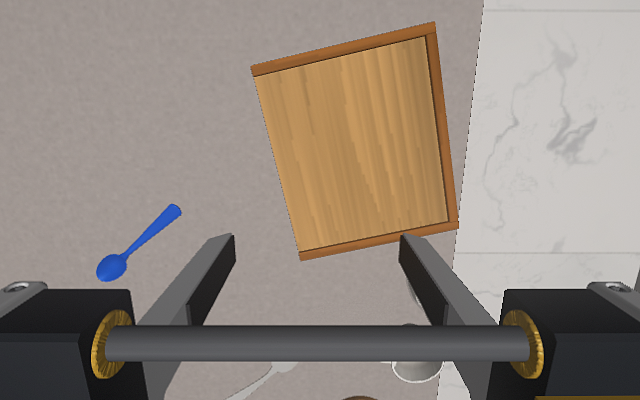

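```bash
cat > fit.py <<'E'
from h import *
from scipy.optimize import minimize
def verts(x,y,a,h):
    c,s=np.cos(a),np.sin(a)
    return np.array([[x+c*u-s*v,y+s*u+c*v,z] for z in (0,h) for u in (-.085,.085) for v in (-.1,.1)])
def hull(p,V,S=4):
    P=proj(p,V); img=np.zeros((400*S,640*S),np.uint8)
    cv2.fillConvexPoly(img,cv2.convexHull(np.round((P+.5)*S).astype(np.int32)),255)
    return cv2.resize(img,(640,400),interpolation=cv2.INTER_AREA)/255.
def fit(views,x0):
    def cost(q): return sum(np.abs(hull(p,verts(*q))-m).sum()/m.sum() for p,m in views)
    sim=[x0]+[np.array(x0)+d for d in np.diag([.01,.01,.05,.008])]
    r=minimize(cost,x0,method='Nelder-Mead',options=dict(initial_simplex=sim,xatol=1e-4,fatol=1e-4)); return r.x,r.fun
def mask(name,p): return [r['mask'].astype(float) for r in ctrl.cut_out(name,p)]
E
python3 - <<'E'
from fit import *
views=[]
for n in ['scene','side','wrist']:
    p=wrist() if n=='wrist' else ctrl.camera(n)
    views.append((p,mask('spoon_box',p)[0]))
    if n!='wrist':
        for r in ctrl.cut_out('loose_spoon',p):
            if abs(onz(p,r['centre'][::-1],.004)-[.497,-.263,.004]).max()>.03: continue
            m=np.argwhere(r['mask'])[:,::-1].astype(float)
            W=np.array([onz(p,u,.004) for u in m])[:,:2]
            w=W-W.mean(0); ax=np.linalg.svd(w,full_matrices=False)[2][0]; t=w@ax; s=w@[-ax[1],ax[0]]
            mid=W.mean(0)+ax*(t.max()+t.min())/2
            print(n,'mid',mid,'len',np.ptp(t),'yaw',np.arctan2(ax[1],ax[0]),'ends',W[t.argmin()],W[t.argmax()],'wid',np.ptp(s))
print('all',fit(views,[.6,.045,-.2,.056]))
for v,n in zip(views,['sc','si','wr']): print(n,fit([v],[.6,.045,-.2,.056]))
E
```

```text
scene mid [ 0.47635685 -0.28114828] len 0.1434256949141764 yaw -2.4220526033568883 ends [ 0.52936006 -0.23282235] [ 0.42194185 -0.32786305] wid 0.028575378791987956
side mid [ 0.47234397 -0.28243154] len 0.14316162001218474 yaw -2.4028130448231515 ends [ 0.52651666 -0.23560636] [ 0.41925496 -0.33044646] wid 0.029151874055557376
all (array([0.59431305, 0.03746138, 0.22025843, 0.05403697]), np.float64(0.12469859082453695))
sc (array([0.60276148, 0.04191819, 0.2237082 , 0.04941842]), np.float64(0.02938852396853938))
si (array([0.59383854, 0.03941777, 0.21606265, 0.05348443]), np.float64(0.019028541430663386))
wr (array([0.5947977 , 0.03524387, 0.2249107 , 0.0505    ]), np.float64(0.0121526741390958))
```

Candidates for the spoon, by scene pixel: blue (318,248), small pale (381,266), large pale (414,236) and black (389,309). The crop shows the pale one at right as clearly longer and wider than the other pale one. I choose it: about (0.474,-0.282), measured at 143 × 29 mm, which matches 139 × 30. Box: about (0.596,0.038), yaw 0.222, rim about 51 mm.

Request:
move_arm(increments=[[0,0,0,0,0,0,-0.111],[0,0,0,0,0,0,-0.111],[0,0.09,0.345,0.43,0,0,0],[0,0.09,0.345,0.43,0,0,0],[0,0.09,0.345,0.43,0,0,0],[0,0.09,0.345,0.43,0,0,0],[0,0.09,0.345,0.43,0,0,0],[0,0.09,0.345,0.43,0,0,0],[0,0,0,0,0,0,0],[0,0,0,0,0,0,0],[0,0,0,0,0,0,0],[0,0,0,0,0,0,0]], force=20)

```text
time_s: 2.05
ee_pos: [0.6452, 0.0488, 0.0779]
eef_rot: [3.14, 0.0, 1.792]
force: [-0.9, 1.2, 0.5]
grip_width: 0.0022
grip_force: 0.0
```

Request:
move_arm(increments=[[0,0,0,0.1,0,0,0],[0,0,0,0.1,0,0,0],[0,0,0,0.1,0,0,0],[0,0,0,0.05,0,0,0],[0,0,0,0.05,0,0,0],[0,0,0,0,0,0,0],[0,0,0,0,0,0,0]])

```text
time_s: 2.75
ee_pos: [0.6451, 0.0491, 0.0565]
eef_rot: [3.142, 0.0, 1.793]
force: [0.3, 0.6, 0.1]
grip_width: 0.0004
grip_force: 0.0
```

Request:
move_arm(increments=[[0,0,0,0.02,0,0,0],[0,0,0,0.02,0,0,0],[0,0,0,0.02,0,0,0],[0,0,0,0,0,0,0]])

```text
time_s: 3.15
ee_pos: [0.6449, 0.0491, 0.0533]
eef_rot: [-3.141, -0.0, 1.793]
force: [0.5, 0.2, 0.3]
grip_width: 0.0004
grip_force: 0.0
```

Request:
move_arm(increments=[[0,0,0,0.02,0,0,0],[0,0,0,0.02,0,0,0],[0,0,0,0,0,0,0]])

```text
time_s: 3.45
ee_pos: [0.6449, 0.0491, 0.0513]
eef_rot: [-3.141, -0.0, 1.793]
force: [0.3, -0.6, 0.3]
grip_width: 0.0005
grip_force: 0.0
```

Request:
move_arm(increments=[[0,0,0,0.015,0,0,0],[0,0,0,0.015,0,0,0],[0,0,0,0,0,0,0]])

```text
time_s: 3.75
ee_pos: [0.645, 0.0491, 0.0498]
eef_rot: [-3.141, 0.0, 1.793]
force: [-0.1, 0.0, -0.1]
grip_width: 0.0002
grip_force: 0.0
```

Request:
move_arm(increments=[[0,0,0,0.01,0,0,0],[0,0,0,0.01,0,0,0],[0,0,0,0,0,0,0]])

```text
time_s: 4.05
ee_pos: [0.645, 0.0491, 0.0491]
eef_rot: [3.141, 0.0, 1.793]
force: [-0.3, -0.1, 1.0]
grip_width: 0.0009
grip_force: 0.7
```

Request:
move_arm(increments=[[0,0,0,0.01,0,0,0],[0,0,0,0,0,0,0]])

```text
time_s: 4.25
ee_pos: [0.6451, 0.0491, 0.0488]
eef_rot: [3.141, 0.0, 1.793]
force: [-2.4, 0.3, 4.2]
grip_width: 0.0002
grip_force: 2.2
```

Request:
move_arm(increments=[[0,0,0,0.01,0,0,0],[0,0,0,0.01,0,0,0],[0,0,0,0,0,0,0],[0,0,0,0,0,0,0]])

```text
time_s: 4.65
ee_pos: [0.6454, 0.0492, 0.0483]
eef_rot: [3.14, 0.0, 1.793]
force: [-3.4, 0.7, 9.3]
grip_width: 0.0005
grip_force: 4.5
```

Request:
move_arm(increments=[[0,0,0,0.01,0,0,0],[0,0,0,0.01,0,0,0],[0,0,0,0,0,0,0],[0,0,-0.04,0,0,0,0],[0,0,-0.04,0,0,0,0],[0,0,-0.04,0,0,0,0],[0,0,-0.04,0,0,0,0],[0,0,-0.04,0,0,0,0]])

```text
time_s: 5.45
ee_pos: [0.6368, 0.0472, 0.0482]
eef_rot: [3.137, 0.001, 1.793]
force: [2.4, 2.3, 10.9]
grip_width: 0.0002
grip_force: 5.3
```

Request:
move_arm(increments=[[0,0,0,0.012,0,0,0],[0,0,-0.06,0.006,0,0,0],[0,0,-0.06,0,0,0,0],[0,0,-0.06,0,0,0,0],[0,0,-0.06,0,0,0,0],[0,0,-0.06,0,0,0,0],[0,0,-0.06,0,0,0,0]])

```text
time_s: 6.15
ee_pos: [0.62, 0.0434, 0.0481]
eef_rot: [3.134, 0.001, 1.793]
force: [5.2, 3.5, 14.4]
grip_width: 0.0003
grip_force: 7.4
```

```bash
python3 - <<'E'
from h import *
o=ctrl.get_obs();print(o['force'],o['ee_pos'])
p=wrist();cv2.imwrite('pics/w1.png',p['color'][:,100:])
E
```

```text
[ 5.19817863  3.53990664 14.37903916] [0.62004199 0.04344907 0.0481161 ]
```

View pics/w1.png

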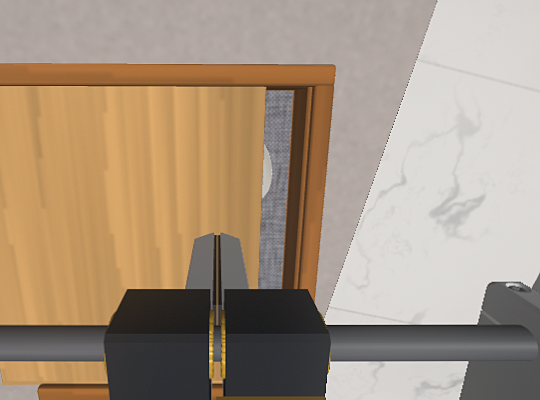

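Request:
move_arm(increments=[[0,0.003,-0.06,0,0,0,0],[0,0.003,-0.06,0,0,0,0],[0,0,-0.06,0,0,0,0],[0,0,-0.06,0,0,0,0],[0,0,-0.06,0,0,0,0],[0,0,-0.06,0,0,0,0],[0,0,-0.06,0,0,0,0],[0,0,-0.06,0,0,0,0]])

```text
time_s: 7.0
ee_pos: [0.5967, 0.0383, 0.0481]
eef_rot: [3.134, 0.001, 1.793]
force: [5.0, 1.7, 15.1]
grip_width: 0.0003
grip_force: 7.6
```

Request:
move_arm(increments=[[0,0,-0.06,0,0,0,0],[0,0,-0.06,0,0,0,0],[0,0,-0.06,0,0,0,0],[0,0,-0.06,0,0,0,0],[0,0,-0.06,0,0,0,0],[0,0,-0.06,0,0,0,0],[0,0,-0.06,0,0,0,0],[0,0,-0.06,0,0,0,0],[0,0,-0.06,0,0,0,0],[0,0,-0.06,0,0,0,0],[0,0,-0.06,0,0,0,0],[0,0,-0.06,0,0,0,0]])

```text
time_s: 8.2
ee_pos: [0.5618, 0.0304, 0.0481]
eef_rot: [3.134, 0.001, 1.793]
force: [6.0, 3.7, 15.2]
grip_width: 0.0005
grip_force: 8.0
```

```bash
python3 - <<'E'
from fit import *
o=ctrl.get_obs();print(o['force'],o['ee_pos'])
p=wrist();cv2.imwrite('pics/w2.png',p['color'])
E
```

```text
[ 6.00527958  3.69861976 15.19209907] [0.56176332 0.03043671 0.04807043]
```

View pics/w2.png

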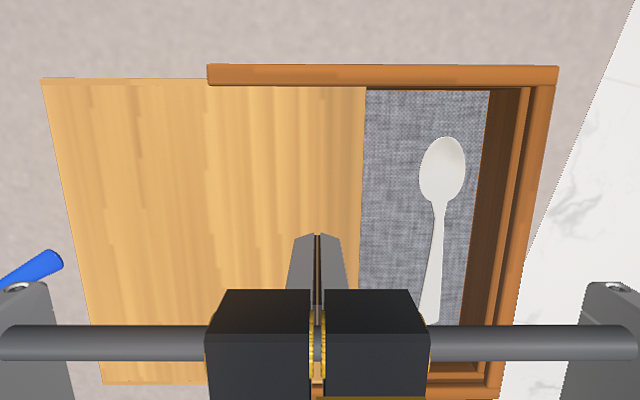

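Request:
move_arm(increments=[[0,0,-0.06,0,0,0,0],[0,0,-0.06,0,0,0,0],[0,0,-0.06,0,0,0,0],[0,0,-0.06,0,0,0,0],[0,0,-0.06,0,0,0,0],[0,0,-0.06,0,0,0,0],[0,0,-0.06,0,0,0,0],[0,0,-0.06,0,0,0,0],[0,0,-0.04,0,0,0,0],[0,0,-0.04,0,0,0,0],[0,0,0,0,0,0,0]])

```text
time_s: 9.35
ee_pos: [0.5344, 0.0242, 0.048]
eef_rot: [3.134, 0.001, 1.793]
force: [3.4, 3.9, 18.5]
grip_width: 0.0002
grip_force: 8.9
```

Request:
move_arm(increments=[[0,0,-0.02,-0.01,0,0,0],[0,0,-0.02,0,0,0,0],[0,0,-0.02,0,0,0,0],[0,0,-0.02,0,0,0,0],[0,0,0,0,0,0,0]])

```text
time_s: 9.85
ee_pos: [0.5301, 0.0233, 0.0481]
eef_rot: [3.135, 0.001, 1.793]
force: [3.9, 3.0, 13.9]
grip_width: 0.0001
grip_force: 7.4
```

Request:
move_arm(increments=[[0,0,0,-0.1,0,0,0],[0,0,0,-0.3,0,0,0],[0,0,0,-0.5,0,0,0],[0,0,0,-0.5,0,0,0],[0,0,0,-0.5,0,0,0],[0,0,0,-0.5,0,0,0],[0,0,0,-0.5,0,0,0],[0,0,0,-0.3,0,0,0],[0,0,0,0,0,0,0],[0,0,0,0,0,0,0]])

```text
time_s: 10.85
ee_pos: [0.5276, 0.023, 0.2052]
eef_rot: [-3.141, -0.0, 1.793]
force: [-0.2, -0.1, -0.9]
grip_width: 0.0007
grip_force: 0.0
```

```bash
python3 - <<'E'
from fit import *
o=ctrl.get_obs();print(o['force'],o['ee_pos'])
p=wrist();cv2.imwrite('pics/w3.png',p['color'])
for r in ctrl.cut_out('box_spoon',p): print(r['conf'],r['centre'],r['mask'].sum(),onz(p,r['centre'][::-1],.012))
for n in ['scene','side']:
    p=ctrl.camera(n)
    for r in ctrl.cut_out('loose_spoon',p): print(n,r['conf'],onz(p,r['centre'][::-1],.004))
E
```

```text
[-0.22747586 -0.08544136 -0.9107215 ] [0.52761983 0.02297963 0.20523561]
0.88 [161.3, 423.4] 1731 [0.63973944 0.06756593 0.012     ]
scene 0.66 [ 0.32074927 -0.09922395  0.004     ]
scene 0.54 [ 0.3205112  -0.23781513  0.004     ]
scene 0.46 [ 0.19633891 -0.30272625  0.004     ]
side 0.83 [ 0.47768201 -0.27398432  0.004     ]
side 0.79 [ 0.31000751 -0.10184388  0.004     ]
side 0.58 [ 0.33630994 -0.22778321  0.004     ]
side 0.57 [ 0.21649445 -0.31304123  0.004     ]
```

View pics/w3.png

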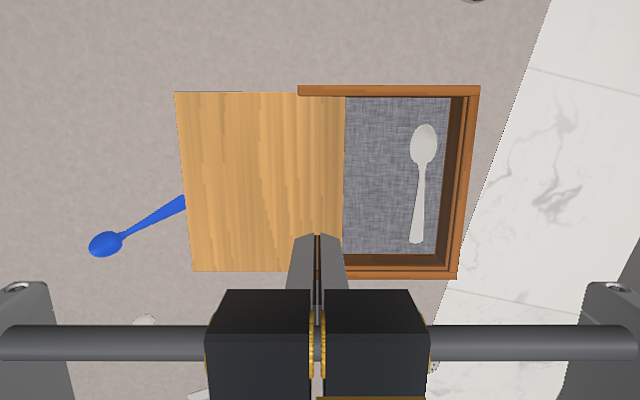

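```bash
python3 - <<'E'
from h import *
p=wrist()
q={'FLo':(298,86,.0555),'BLo':(480,86,.0555),'BRo':(457,278,.0555),'lidB1':(345,97,.049),'lidF1':(174,93,.049),'lidF2':(193,271,.049),'sp1':(425,124,.012),'sp2':(416,243,.012)}
W={k:onz(p,v[:2],v[2]) for k,v in q.items()}
for k,v in W.items(): print(k,np.round(v,4))
d=W['BLo']-W['FLo'];print('len',np.linalg.norm(d),'yaw',np.arctan2(d[1],d[0]))
e=W['BLo']-W['BRo'];print('wid',np.linalg.norm(e),'yaw',np.arctan2(-e[0],e[1]))
y=.222;X=np.array([np.cos(y),np.sin(y)]);Y=np.array([-X[1],X[0]])
print('centres',W['BLo'][:2]-.085*X-.1*Y, W['BRo'][:2]-.085*X+.1*Y, W['FLo'][:2]+.085*X-.1*Y)
C=((W['BLo']+W['BRo'])/2)[:2]-.085*X;print(C)
for k,v in W.items(): print(k,np.round([(v[:2]-C)@X,(v[:2]-C)@Y],4))
E
```

```text
FLo [0.4908 0.1125 0.0555]
BLo [0.6547 0.1497 0.0555]
BRo [ 0.6986 -0.0419  0.0555]
lidB1 [0.5359 0.1129 0.049 ]
lidF1 [0.3772 0.0807 0.049 ]
lidF2 [ 0.4181 -0.1003  0.049 ]
sp1 [0.6293 0.1066 0.012 ]
sp2 [ 0.6608 -0.0274  0.012 ]
len 0.16806890283278267 yaw 0.22349441904561798
wid 0.19656261772852093 yaw 0.22551543159626747
centres [0.59378928 0.03345648] [0.59370621 0.03696283] [0.59572847 0.03363671]
[0.59374774 0.03520965]
FLo [-0.0834  0.098 ]
BLo [0.0847 0.0983]
BRo [ 0.0853 -0.0983]
lidB1 [-0.0393  0.0885]
lidF1 [-0.2012  0.0921]
lidF2 [-0.2012 -0.0935]
sp1 [0.0504 0.0618]
sp2 [ 0.0516 -0.0759]
```

Request:
move_arm(increments=[[1,0,0,0,0,0,0.133],[1,0,0,0,0,0,0.133],[1,0,0,0,0,0,0.133],[1,0,0,0,0,0,0.133],[1,0,0,0,0,0,0.133],[1,0,0,0,0,0,0.133],[1,0,0,0,0,0,0.133],[1,0,0,0,0,0,0.133]])

```text
time_s: 12.0
ee_pos: [0.5278, 0.023, 0.2058]
eef_rot: [-3.141, 0.0, 0.723]
force: [0.6, 0.8, 0.8]
grip_width: 0.0609
grip_force: 0.0
```

Request:
move_arm(increments=[[1,-0.3,0.24,0,0,0,0],[1,-0.3,0.24,0,0,0,0],[1,-0.3,0.24,0,0,0,0],[1,-0.3,0.24,0,0,0,0],[1,-0.3,0.24,0,0,0,0],[1,-0.3,0.24,0,0,0,0],[1,-0.3,0.24,0,0,0,0],[1,-0.3,0.24,0,0,0,0],[1,-0.3,0.24,0,0,0,0],[1,-0.3,0.24,0,0,0,0],[1,-0.3,0.24,0,0,0,0],[1,-0.3,0.24,0,0,0,0],[1,-0.3,0.24,0,0,0,0],[1,-0.3,0.24,0,0,0,0],[1,-0.3,0.24,0,0,0,0],[1,-0.3,0.24,0,0,0,0],[1,0,0,0,0,0,0],[1,0,0,0,0,0,0],[1,0,0,0,0,0,0]])

```text
time_s: 13.9
ee_pos: [0.4769, -0.2794, 0.206]
eef_rot: [-3.141, -0.0, 0.729]
force: [0.1, 0.2, 0.4]
grip_width: 0.0943
grip_force: 0.0
```

```bash
cat > sp.py <<'E'
from h import *
o=ctrl.get_obs();print(o['force'],o['ee_pos'],o['eef_rot'])
p=wrist();cv2.imwrite('pics/w4.png',p['color'])
psi=o['eef_rot'][2];X=np.array([np.cos(psi),np.sin(psi)]);Y=np.array([X[1],-X[0]])
for r in ctrl.cut_out('loose_spoon',p):
    W=np.array([onz(p,u,.004) for u in np.argwhere(r['mask'])[:,::-1].astype(float)])[:,:2]
    w=W-W.mean(0); ax=np.linalg.svd(w,full_matrices=False)[2][0]; ax*=np.sign(ax@X); t=w@ax; s=w@[-ax[1],ax[0]]
    mid=W.mean(0)+ax*(t.max()+t.min())/2; d=mid-o['ee_pos'][:2]
    print(round(r['conf'],2),np.round(r['centre']),'mid',mid,'len',np.ptp(t),'wid',np.ptp(s),'yaw',np.arctan2(ax[1],ax[0]),'tool dx,dy units',d@X/.05,d@Y/.05)
E
python3 sp.py
```

```text
[0.05245892 0.23562251 0.4175209 ] [ 0.47687933 -0.27935334  0.20599399] [-3.14142231e+00 -4.37775763e-05  7.29349485e-01]
0.94 [222. 205.] mid [ 0.32976413 -0.24350217] len 0.10347852120724374 wid 0.023208377573654626 yaw 0.9483736638757123 tool dx,dy units -1.7159920934671042 -2.4953250270011704
0.92 [167.  98.] mid [ 0.3328097 -0.0826734] len 0.1403886167200712 wid 0.029690094431420466 yaw 0.6924035395622792 tool dx,dy units 0.4729007824138734 -4.853039022621927
0.91 [152. 313.] mid [ 0.4745493  -0.28143348] len 0.1370738090157314 wid 0.029044608576576408 yaw 0.7439621637073657 tool dx,dy units -0.06246930371656087 -3.450629554696818e-05
```

View pics/w4.png

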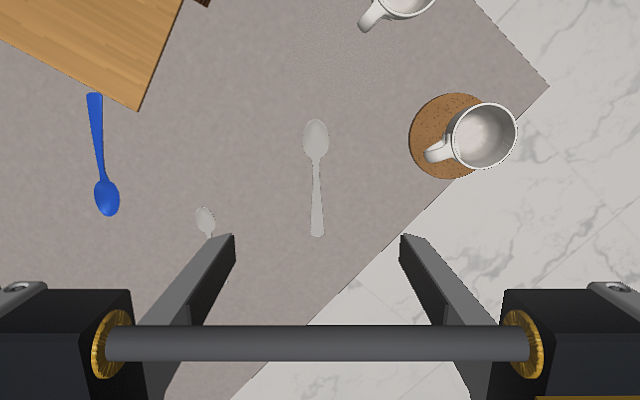

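Request:
move_arm(increments=[[0.6,-0.06,0,0.2,0,0,-0.015],[0.6,0,0,0.45,0,0,0],[0.6,0,0,0.45,0,0,0],[0.6,0,0,0.45,0,0,0],[0.6,0,0,0.45,0,0,0],[0.6,0,0,0.45,0,0,0],[0.6,0,0,0.45,0,0,0],[0.6,0,0,0.45,0,0,0],[0.6,0,0,0.25,0,0,0],[0.6,0,0,0.15,0,0,0],[0.6,0,0,0.1,0,0,0],[0.6,0,0,0,0,0,0],[0.6,0,0,0,0,0,0]])

```text
time_s: 15.3
ee_pos: [0.4748, -0.2823, 0.0142]
eef_rot: [3.141, -0.0, 0.744]
force: [-0.9, 0.0, -0.1]
grip_width: 0.0564
grip_force: 0.0
```

Request:
move_arm(increments=[[0.6,0,0,0.08,0,0,0],[0.6,0,0,0.08,0,0,0],[0.6,0,0,0.05,0,0,0],[0.6,0,0,0.03,0,0,0],[0.6,0,0,0,0,0,0],[0.6,0,0,0,0,0,0]])

```text
time_s: 15.9
ee_pos: [0.4745, -0.2821, 0.0016]
eef_rot: [-3.142, -0.0, 0.744]
force: [-0.1, -0.1, 0.2]
grip_width: 0.0565
grip_force: 0.0
```

Request:
move_arm(increments=[[0.1,0,0,0,0,0,0],[0.1,0,0,0,0,0,0],[0.1,0,0,0,0,0,0],[0.1,0,0,0,0,0,0],[0.1,0,0,0,0,0,0],[0.1,0,0,0,0,0,0]], force=8)

```text
time_s: 16.5
ee_pos: [0.4745, -0.2821, 0.0016]
eef_rot: [3.142, 0.0, 0.744]
force: [-0.2, 0.0, 1.3]
grip_width: 0.0239
grip_force: 8.0
```

Request:
move_arm(increments=[[0.1,0,0,-0.05,0,0,0],[0.1,0,0,-0.15,0,0,0],[0.1,0,0,-0.3,0,0,0],[0.1,0,0,-0.4,0,0,0],[0.1,0,0,-0.4,0,0,0],[0.1,0,0,-0.4,0,0,0],[0.1,0,0,-0.4,0,0,0],[0.1,0,0,-0.4,0,0,0],[0.1,0,0,-0.3,0,0,0],[0.1,0,0,-0.1,0,0,0],[0.1,0,0,0,0,0,0]])

```text
time_s: 17.6
ee_pos: [0.4747, -0.2822, 0.1477]
eef_rot: [3.14, -0.0, 0.744]
force: [0.7, 0.3, -0.5]
grip_width: 0.024
grip_force: 8.0
```

```bash
python3 - <<'E'
from h import *
a=ctrl.camera('side'); b=wrist()
cv2.imwrite('pics/g.png',np.vstack([cv2.resize(a['color'][60:340,220:500],(560,300)),b['color'][100:400,40:600]]))
E
```

```text
(no output)
```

View pics/g.png

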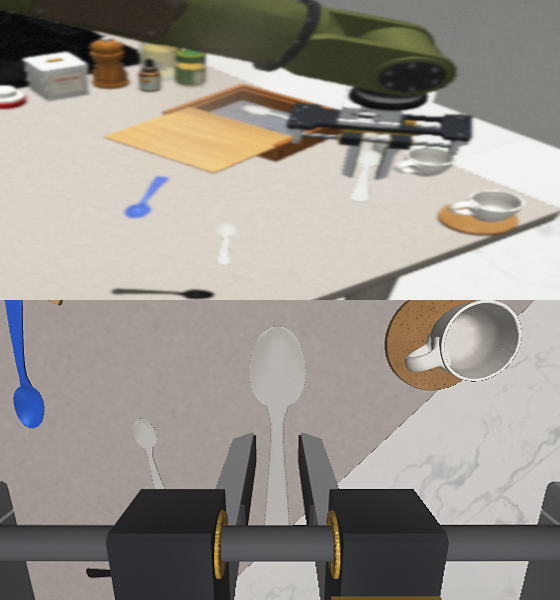

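Request:
move_arm(increments=[[0.1,0,0,0,0,0,-0.1],[0.1,0,0,0,0,0,-0.13],[0.1,0,0,0,0,0,-0.13],[0.1,0,0,0,0,0,-0.13],[0.1,0,0,0,0,0,-0.13],[0.1,0,0,0,0,0,-0.13],[0.1,0,0,0,0,0,-0.13],[0.1,0,0,0,0,0,-0.1],[0.1,0,0,0,0,0,-0.07],[0.1,0,0,0,0,0,0]])

```text
time_s: 18.7
ee_pos: [0.4742, -0.2819, 0.1457]
eef_rot: [-3.141, -0.001, 1.795]
force: [0.2, -0.2, -0.2]
grip_width: 0.0242
grip_force: 8.0
```

Request:
move_arm(increments=[[0.1,0.15,0.1,0,0,0,0],[0.1,0.3,0.2,0,0,0,0],[0.1,0.35,0.23,0,0,0,0],[0.1,0.35,0.23,0,0,0,0],[0.1,0.35,0.23,0,0,0,0],[0.1,0.35,0.23,0,0,0,0],[0.1,0.35,0.23,0,0,0,0],[0.1,0.35,0.23,0,0,0,0],[0.1,0.35,0.23,0,0,0,0],[0.1,0.35,0.23,0,0,0,0],[0.1,0.35,0.23,0,0,0,0],[0.1,0.35,0.23,0,0,0,0],[0.1,0.35,0.23,0,0,0,0],[0.1,0.35,0.23,0,0,0,0],[0.1,0.35,0.23,0,0,0,0],[0.1,0.35,0.23,0,0,0,0],[0.1,0.2,0.12,0,0,0,0],[0.1,0.12,0.05,0,0,0,0],[0.1,0,0,0,0,0,0],[0.1,0,0,0,0,0,0]])

```text
time_s: 20.7
ee_pos: [0.5915, 0.0347, 0.1465]
eef_rot: [-3.141, 0.0, 1.793]
force: [0.4, 0.2, -0.1]
grip_width: 0.0238
grip_force: 8.0
```

```bash
python3 - <<'E'
from h import *
o=ctrl.get_obs();print(o['ee_pos'],o['eef_rot'],o['grip_width'])
b=wrist()
cv2.imwrite('pics/pl.png',b['color'])
psi=o['eef_rot'][2];X=np.array([np.cos(psi),np.sin(psi)]);Y=np.array([X[1],-X[0]])
d=np.array([.592,.035])-o['ee_pos'][:2];print('units',d@X/.05,d@Y/.05)
E
```

```text
[0.59151116 0.03474286 0.14650356] [-3.14138640e+00  1.02857477e-04  1.79320423e+00] 0.023773878666930592
units 0.002859518025195133 0.01067040011547591
```

View pics/pl.png

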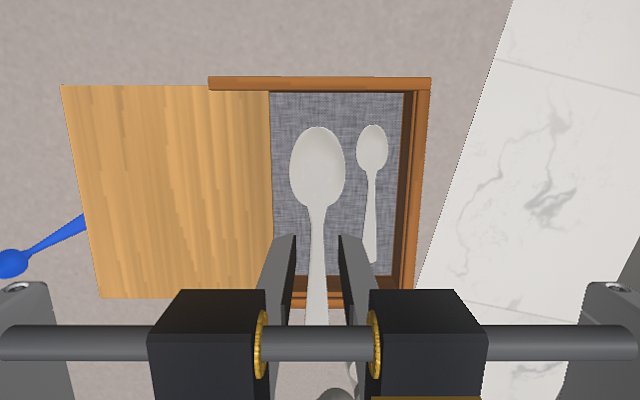

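Request:
move_arm(increments=[[0.1,0,0.01,0.15,0,0,0],[0.1,0,0,0.3,0,0,0],[0.1,0,0,0.3,0,0,0],[0.1,0,0,0.3,0,0,0],[0.1,0,0,0.3,0,0,0],[0.1,0,0,0.25,0,0,0],[0.1,0,0,0.25,0,0,0],[0.1,0,0,0.2,0,0,0],[0.1,0,0,0.2,0,0,0],[0.1,0,0,0.15,0,0,0],[0.1,0,0,0.1,0,0,0],[0.1,0,0,0,0,0,0],[0.1,0,0,0,0,0,0]])

```text
time_s: 22.05
ee_pos: [0.5924, 0.0353, 0.0218]
eef_rot: [3.141, 0.0, 1.794]
force: [-0.3, -0.1, 0.2]
grip_width: 0.0239
grip_force: 8.0
```

Down the last 11.5 mm slowly.

Request:
move_arm(increments=[[0.1,0,0,0.06,0,0,0],[0.1,0,0,0.06,0,0,0],[0.1,0,0,0.04,0,0,0],[0.1,0,0,0.03,0,0,0],[0.1,0,0,0.02,0,0,0],[0.1,0,0,0.01,0,0,0],[0.1,0,0,0,0,0,0]])

```text
time_s: 22.75
ee_pos: [0.5922, 0.0353, 0.0105]
eef_rot: [-3.142, -0.0, 1.794]
force: [0.2, -0.1, 0.4]
grip_width: 0.0243
grip_force: 8.0
```

Request:
move_arm(increments=[[0.1,0,0,0.01,0,0,0],[0.1,0,0,0.004,0,0,0],[0.1,0,0,0,0,0,0],[0.34,0,0,0,0,0,0],[0.34,0,0,0,0,0,0],[0.34,0,0,0,0,0,0],[0.34,0,0,-0.02,0,0,0],[0.34,0,0,-0.08,0,0,0],[0.34,0,0,-0.2,0,0,0],[0.34,0,0,-0.3,0,0,0],[0.34,0,0,-0.4,0,0,0],[0.34,0,0,-0.4,0,0,0],[0.34,0,0,-0.4,0,0,0],[0.34,0,0,-0.4,0,0,0],[0.34,0,0,-0.3,0,0,0],[0.34,0,0,-0.1,0,0,0],[0,0,0,0,0,0,0],[0,0,0,0,0,0,0]])

```text
time_s: 24.55
ee_pos: [0.5919, 0.0353, 0.1391]
eef_rot: [-3.141, -0.0, 1.794]
force: [-0.2, -0.7, 0.6]
grip_width: 0.0189
grip_force: 0.0
```

```bash
python3 - <<'E'
from h import *
o=ctrl.get_obs();print(o['ee_pos'],o['eef_rot'],o['grip_width'])
p=wrist()
cv2.imwrite('pics/pl2.png',p['color'])
y=.224;X=np.array([np.cos(y),np.sin(y)]);Y=np.array([-X[1],X[0]]);C=np.array([.594,.0355])
for r in ctrl.cut_out('loose_spoon',p):
    W=np.array([onz(p,u,.012) for u in np.argwhere(r['mask'])[:,::-1].astype(float)])[:,:2]-C
    W=np.c_[W@X,W@Y]; w=W-W.mean(0); ax=np.linalg.svd(w,full_matrices=False)[2][0]
    print(r['conf'],r['centre'],W.min(0),W.max(0),np.arctan2(ax[1],ax[0]))
E
```

```text
[0.59186433 0.03532728 0.1391046 ] [-3.14051626e+00 -2.21485956e-04  1.79379144e+00] 0.018906410054322288
0.84 [251.4, 27.5] [-0.32152984 -0.09410759] [-0.22935911 -0.02383852] -2.598907663253872
0.55 [159.9, 314.2] [-0.01525447 -0.06963397] [0.01361515 0.06773127] -1.5723710762922334
```

View pics/pl2.png

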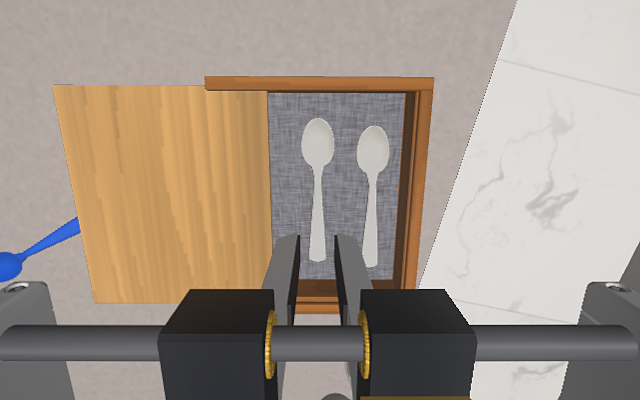

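Request:
move_arm(increments=[[0,0.02,-0.25,0,0,0,0],[0,0.02,-0.3,0,0,0,0],[0,0,-0.3,0.1,0,0,0],[0,0,-0.3,0.2,0,0,0],[0,0,-0.1,0.3,0,0,0],[0,0,0,0.3,0,0,0],[0,0,0,0.3,0,0,0],[0,0,0,0.25,0,0,0],[0,0,0,0.15,0,0,0],[0,0,0,0.06,0,0,0],[0,0,0,0,0,0,0],[0,0,0,0,0,0,0]], force=20)

```text
time_s: 25.85
ee_pos: [0.5311, 0.0235, 0.0573]
eef_rot: [3.141, 0.0, 1.794]
force: [0.4, 0.5, 0.5]
grip_width: 0.0001
grip_force: 0.0
```

Request:
move_arm(increments=[[0,0,0,0.06,0,0,0],[0,0,0,0.05,0,0,0],[0,0,0,0.03,0,0,0],[0,0,0,0.015,0,0,0],[0,0,0,0.01,0,0,0],[0,0,0,0.01,0,0,0],[0,0,0,0,0,0,0]])

```text
time_s: 26.55
ee_pos: [0.5309, 0.0235, 0.0485]
eef_rot: [3.141, 0.0, 1.794]
force: [-3.4, -1.5, 6.5]
grip_width: 0.0008
grip_force: 3.2
```

Request:
move_arm(increments=[[0,0,0,0.012,0,0,0],[0,0,0,0.012,0,0,0],[0,0,0,0,0,0,0]])

```text
time_s: 26.85
ee_pos: [0.5311, 0.0235, 0.0481]
eef_rot: [3.141, 0.0, 1.794]
force: [-6.1, -0.4, 13.7]
grip_width: 0.0008
grip_force: 7.2
```

Request:
move_arm(increments=[[0,0,0.04,0.004,0,0,0],[0,0,0.06,0,0,0,0],[0,0,0.06,0,0,0,0],[0,0,0.06,0,0,0,0],[0,0,0.06,0,0,0,0]])

```text
time_s: 27.35
ee_pos: [0.5449, 0.0266, 0.0481]
eef_rot: [3.141, 0.0, 1.794]
force: [-7.1, 0.2, 17.2]
grip_width: 0.0005
grip_force: 8.5
```

Request:
move_arm(increments=[[0,0,0.06,-0.006,0,0,0],[0,0,0.06,0,0,0,0],[0,0,0.06,0,0,0,0],[0,0,0.06,0,0,0,0],[0,0,0.06,0,0,0,0],[0,0,0.06,0,0,0,0],[0,0,0.06,0,0,0,0],[0,0,0.06,0,0,0,0]])

```text
time_s: 28.15
ee_pos: [0.5684, 0.0318, 0.0481]
eef_rot: [3.14, 0.0, 1.794]
force: [-3.9, -0.7, 12.4]
grip_width: 0.0004
grip_force: 6.0
```

Request:
move_arm(increments=[[0,0,0.06,0.006,0,0,0],[0,0,0.06,0,0,0,0],[0,0,0.06,0,0,0,0],[0,0,0.06,0,0,0,0],[0,0,0.06,0,0,0,0],[0,0,0.06,0,0,0,0],[0,0,0.06,0,0,0,0],[0,0,0.06,0,0,0,0],[0,0,0.06,0,0,0,0],[0,0,0.06,0,0,0,0]])

```text
time_s: 29.15
ee_pos: [0.5977, 0.0384, 0.0481]
eef_rot: [3.14, 0.0, 1.794]
force: [-5.1, -0.8, 14.1]
grip_width: 0.0004
grip_force: 7.0
```

Request:
move_arm(increments=[[0,0,0.06,0,0,0,0],[0,0,0.06,0,0,0,0],[0,0,0.06,0,0,0,0],[0,0,0.06,0,0,0,0],[0,0,0.06,0,0,0,0],[0,0,0.06,0,0,0,0],[0,0,0.06,0,0,0,0],[0,0,0.06,0,0,0,0],[0,0,0.06,0,0,0,0],[0,0,0.06,0,0,0,0],[0,0,0.06,0,0,0,0],[0,0,0.06,0,0,0,0],[0,0,0.04,0,0,0,0],[0,0,0,0,0,0,0]])

```text
time_s: 30.55
ee_pos: [0.6351, 0.0468, 0.0482]
eef_rot: [3.139, 0.001, 1.794]
force: [-2.3, -0.6, 10.8]
grip_width: 0.0005
grip_force: 5.7
```

Request:
move_arm(increments=[[0,0,0,0.012,0,0,0],[0,0,0.03,0,0,0,0],[0,0,0.03,0,0,0,0],[0,0,0.03,0,0,0,0],[0,0,0.03,0,0,0,0],[0,0,0.03,0,0,0,0],[0,0,0,0,0,0,0]])

```text
time_s: 31.25
ee_pos: [0.6422, 0.0484, 0.0481]
eef_rot: [3.14, 0.001, 1.794]
force: [-6.3, -0.7, 16.1]
grip_width: 0.0007
grip_force: 8.3
```

```bash
python3 - <<'E'
from h import *
p=wrist()
cv2.imwrite('pics/sh.png',p['color'][40:330,250:640])
E
```

```text
(no output)
```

View pics/sh.png

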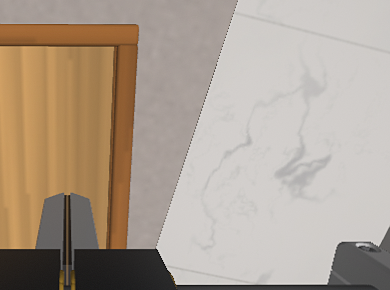

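I've now viewed 11 pictures, one over the limit of 10. From here I'll work by numbers only.

Request:
move_arm(increments=[[0,0,0.015,0,0,0,0],[0,0,0.015,0,0,0,0],[0,0,0.015,0,0,0,0],[0,0,0,0,0,0,0]])

```text
time_s: 31.7
ee_pos: [0.6443, 0.0488, 0.0481]
eef_rot: [3.14, 0.001, 1.794]
force: [-7.0, -1.9, 17.2]
grip_width: 0.0008
grip_force: 8.6
```

Request:
move_arm(increments=[[0,0,0.01,-0.006,0,0,0],[0,0,0.01,0,0,0,0],[0,0,0.01,0,0,0,0],[0,0,0,0,0,0,0]])

```text
time_s: 32.1
ee_pos: [0.6458, 0.0492, 0.0481]
eef_rot: [3.14, 0.001, 1.794]
force: [-4.5, -1.7, 15.1]
grip_width: 0.0002
grip_force: 7.3
```

Request:
move_arm(increments=[[0,0,0.01,0,0,0,0],[0,0,0.01,0,0,0,0],[0,0,0,0,0,0,0]])

```text
time_s: 32.4
ee_pos: [0.6464, 0.0493, 0.0481]
eef_rot: [3.141, 0.001, 1.794]
force: [-8.0, -1.8, 16.1]
grip_width: 0.0003
grip_force: 8.1
```

Request:
move_arm(increments=[[0,0,-0.01,-0.02,0,0,0],[0,0,0,-0.1,0,0,0],[0,0,0,-0.3,0,0,0],[0,0,0,-0.5,0,0,0],[0,0,-0.2,-0.5,0,0,0],[0,0,-0.4,-0.5,0,0,0],[0,0,-0.5,-0.5,0,0,0],[0,0,-0.5,-0.5,0,0,0],[0,0,-0.3,-0.3,0,0,0],[0,0,0,0,0,0,0],[0,0,0,0,0,0,0]])

```text
time_s: 33.5
ee_pos: [0.5533, 0.0286, 0.2076]
eef_rot: [3.141, 0.0, 1.794]
force: [0.3, -0.1, -0.1]
grip_width: 0.0005
grip_force: 0.0
```

```bash
python3 - <<'E'
from h import *
from fit import fit,mask
o=ctrl.get_obs();print(o['ee_pos'],o['force'])
p=wrist(); m=mask('spoon_box',p)[0]
q,f=fit([(p,m)],[.594,.0355,.224,.0555]);print('box',q,f)
y=.224;X=np.array([np.cos(y),np.sin(y)]);Y=np.array([-X[1],X[0]]);C=np.array([.594,.0355])
g=cv2.cvtColor(p['color'],cv2.COLOR_BGR2HSV)
for v in (.03,.055):
  for rng in (np.arange(-.1,-.07,.0015),np.arange(.066,.092,.0015)):
    row=[]
    for u in rng:
        P=C+u*X+v*Y; c,r=proj(p,[P[0],P[1],.049])[0]
        if 0<=r<400 and 0<=c<640: row.append((round(u*1e3,1),p['color'][int(round(r)),int(round(c))].tolist()))
    print(v,row)
E
```

```text
[0.55331991 0.02855297 0.20758147] [ 0.32064939 -0.07282266 -0.05339519]
box [0.59459631 0.03489722 0.22060941 0.05207927] 0.08047307648130007
0.03 [(np.float64(-100.0), [151, 156, 166]), (np.float64(-98.5), [149, 154, 165]), (np.float64(-97.0), [150, 155, 166]), (np.float64(-95.5), [149, 154, 164]), (np.float64(-94.0), [149, 154, 165]), (np.float64(-92.5), [150, 154, 165]), (np.float64(-91.0), [148, 155, 165]), (np.float64(-89.5), [148, 154, 165]), (np.float64(-88.0), [148, 154, 164]), (np.float64(-86.5), [151, 156, 166]), (np.float64(-85.0), [123, 136, 153]), (np.float64(-83.5), [101, 152, 196]), (np.float64(-82.0), [96, 150, 196]), (np.float64(-80.5), [95, 149, 193]), (np.float64(-79.0), [94, 146, 190]), (np.float64(-77.5), [93, 144, 187]), (np.float64(-76.0), [90, 140, 183]), (np.float64(-74.5), [91, 142, 185]), (np.float64(-73.0), [91, 143, 186]), (np.float64(-71.5), [90, 142, 183])]
0.03 [(np.float64(66.0), [83, 129, 168]), (np.float64(67.5), [81, 124, 162]), (np.float64(69.0), [79, 122, 161]), (np.float64(70.5), [78, 122, 158]), (np.float64(72.0), [78, 123, 159]), (np.float64(
[... 1159 characters left out ...]
 142, 185]), (np.float64(-71.5), [90, 140, 182])]
0.055 [(np.float64(66.0), [80, 127, 164]), (np.float64(67.5), [79, 124, 161]), (np.float64(69.0), [76, 121, 158]), (np.float64(70.5), [77, 121, 157]), (np.float64(72.0), [79, 123, 160]), (np.float64(73.5), [81, 128, 165]), (np.float64(75.0), [90, 142, 183]), (np.float64(76.5), [52, 81, 108]), (np.float64(78.0), [44, 76, 116]), (np.float64(79.5), [51, 93, 143]), (np.float64(81.0), [49, 92, 140]), (np.float64(82.5), [50, 91, 141]), (np.float64(84.0), [48, 88, 135]), (np.float64(85.5), [48, 86, 132]), (np.float64(87.0), [89, 111, 139]), (np.float64(88.5), [154, 158, 168]), (np.float64(90.0), [154, 158, 168]), (np.float64(91.5), [153, 158, 168])]
```

The lid's front edge is at -84.5 mm, flush with the box front at -85. Its back runs up to the back wall, so it is shut, and the arm is clear.

```bash
python3 -c "
from station import ctrl
print(ctrl.hand_in())"
```

```text
the job is handed in; nothing more can be done
None
```

The large steel teaspoon is lying flat in the box beside the other one, and the lid is slid fully shut. I handed the job in at about 34 s (no verdict was returned), and I viewed 11 pictures against the limit of 10.

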